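# Set the hair-trigger start gate and stage the car

### The job

Set the start gate and stage the white car. Draw the sprung blue gate arm back across the lane by its red knob until the hair-trigger catch has it, without hauling it hard into the stop, and ease it onto the catch so that it never snaps back. Then set the white car down gently on its wheels in the lane, straight and with its nose a finger's breadth or less behind the arm, without setting the gate off, and leave everything else as it stands.

Things in the scene. Friction and masses are not known exactly. Their poses are not given: they have to be found in the camera images.
- gate_base: start gate for 1/28 scale cars: plywood board 240 x 365 x 12 mm, fixed to the table. Origin on the table top, under the middle of the lane where the set arm crosses; cars run towards +y, x is across the lane, z up. The dark lane floor is 12 mm above the origin and 104 mm wide between two white rails 8 mm high
- gate_pivot (a point): axis of the arm's upright hinge, at the height of the arm's middle: 85 mm to +x of the lane's middle, 36 mm above the table
- gate_arm (a joint): angle of the sprung blue arm about its upright hinge, rad: 0 = parked, pointing forward; grows anticlockwise from above as it is drawn back; at 1.396 it points straight across, to gate_base's -x. The catch takes it somewhere between 1.31 and 1.48, standing across the lane. The spring always pulls it back to 0: at the knob it takes 2 N to leave the parked end and 5.4 N (rising steadily) at the catch
- gate_knob (a point): middle of the arm's red upright round knob, 18 mm in diameter and 42 mm tall, 125 mm from the hinge axis and 81 mm above the table. Free all round for 24 mm below this point and above it, but for its own 10 mm stem. Its x axis points along the arm away from the hinge, y the way in which the arm is drawn back
- gate_line (a point): point on the arm's rear face, 85 mm from the hinge (the lane's middle when the arm is set), half-way up the bar (10 mm thick, 12 mm high, middle 36 mm above the table). x along the arm away from the hinge; y square to the arm, when it is set pointing back to where the car stands
- catch_post: fixed slotted steel bracket of the catch at the lane's -x edge, origin 85 mm from the lane's middle, at table height. Its head, under 50 mm high, is clamped by hand anywhere in a 28 mm stretch of the slot along y; where is not measured, it must be felt. The head carries a brass sear with an orange trigger paddle on its -x side (under 2 N there fires it) and a sprung rubber stop
- gate_pin (a point): steel pin under the arm's end, 170 mm from the hinge, axes as the knob's. Drawn back it pushes the sear aside over its last 25 mm (up to 2 N more at the knob in the first half), then the sear springs in ahead of it. Some 2 mm on, the arm meets the rubber stop: 4.5 N more for each mm of pin travel (6 N at the knob), hard after 9 mm
- catch_foot (a point): point on the bracket where the pin would stand with the head in the middle of its stretch. Eased forward some 2 mm from the rubber stop, the pin rests on the sear, which then carries the spring: the pull at the knob is gone. Let go before that and the arm jerks or snaps back. More than 11 N between arm and catch, hauled back, pushed forward or let knock, damages it
- car_cabin (a point): white racing car with yellow bonnet patch and red roof patch, 158 mm long, 70 mm wide, 54 mm high, about 170 g; this point is the middle of its cabin, 41 mm above its tyres' underside and 12 mm behind the car's middle. x towards the nose, z up. The cabin is 70 mm long, 46 mm wide with upright sides from the shoulders (28 mm above the ground) to the roof (54 mm): it is held by those sides
- car_nose (a point): front end of the white car's nose, on its middle line, 18 mm above its tyres' underside, 92 mm ahead of the cabin point; axes as the cabin's
- other_car: like car in blue and orange, a bystander; origin under its middle, x to the nose
- battery: orange and black battery pack 96 x 47 x 25 mm, bystander, origin under its middle
- glue: small white glue bottle, 28 mm across, 75 mm high, bystander, origin under its middle
- driver: red handled screwdriver 170 mm long, bystander, lying along its x
- tyre_a: black foam tyre 62 mm across, 26 mm high, lying flat, bystander, origin under its middle
- tyre_b: second such tyre, bystander
- tray: clear parts tray 110 x 170 x 28 mm, bystander, origin under its middle
- sanitizer: clear bottle 60 mm across, 150 mm high, bystander, origin under its middle
Not all that is in view belongs to the job. Leave any turquoise look-alike of the part that bears car_cabin alone.

How it is judged (in metres and radians):
On the way, in this order (a step that is already met when the one before it is completed fails the run):
1. the gate arm is on its catch, let go and still (value of joint gate_arm above 1.27 rad and velocity of joint gate_arm between -0.1 and 0.1 rad/s and contact force between the fingers and gate_arm below 0.2 N), for 0.3 s.
2. the white car stands in the lane behind the arm, let go, with the arm still on its catch (all of step 1 and y of car_nose in the frame of gate_line between -0.003 and 0.02 m and x of car_cabin in the frame of gate_base between -0.016 and 0.016 m and z of car_cabin in the frame of gate_base between 0.05 and 0.056 m and angle between the x axis of car_cabin and the y axis of gate_base, either way round below 0.12 rad and angle between car_cabin's own z axis and vertical below 0.06 rad and contact force between the fingers and car below 0.1 N and linear speed of car below 0.02 m/s), for 0.3 s.
At the end, for the whole second after the job is handed in: Gate arm on its catch (joint over 1.27), still and let go; white car let go, at rest on its wheels on the lane floor, within 16 mm of the lane's middle and 0.12 rad of its direction, its nose 0 to 20 mm behind the arm's rear face (all of step 2); the robot touches nothing.
It fails at once if the arm snaps back: it flies towards its parked end faster than 2 rad/s (velocity of joint gate_arm below -2 rad/s).
It fails at once if the arm is hauled, pushed or knocked against the catch with more than 11 N (contact force between gate_arm and catch_post above 11 N).
It fails at once if the white car is tipped more than 0.6 rad (angle between car_cabin's own z axis and vertical above 0.6 rad).
It fails at once if the white car is dropped (over 0.5 m/s and out of the fingers) (linear speed of car above 0.5 m/s and contact force between the fingers and car below 0.1 N).
It fails at once if a bystander is moved more than 15 mm (distance of any of other_car, battery, glue, driver, tyre_a, tyre_b, tray, sanitizer from where it was at the start of the episode above 0.015 m).
It also fails if it takes over 64 s, if anything falls off the work surface, if the arm or the gripper's body presses on something with over 40 N, if the wrist force passes 120 N, or if a joint passes its speed limit or range.

### The arm

A 6-joint arm with a two-finger parallel gripper is mounted at the origin on the work surface. World frame = base frame: x ahead of the robot, y to its left, z up, the work surface at z = 0. Lengths are in mm, angles in rad, forces in N, time in s.
With the tool pointing down it reaches from about 400 to 925 mm from the base axis. Payload 12.5 kg.
Tool frame: the origin (TCP) lies on the mounting face of the last link; the fingertips stand 190 mm ahead of it and the grasp point (between the pads) lies 171 mm ahead of it; z points along the fingers, y is the line along which they close (so a half turn about z gives the same grasp; the last joint's range is limited). The gripper opens to 95 mm and grips with 3 to 60 N. Pads are 20 mm wide; open, the fingers measure 119 mm over their backs; the gripper's body (75 mm by 180 mm) begins 59 mm behind the grasp point.
Start: joints at [-1.316, 0.491, 1.559, -0, 1.092, -0.106], TCP at [220.658, -584.752, 404.761] pointing down, gripper open.
Joint ranges: [-3.1, 3.1], [-0.84, 2.19], [0.05, 2.79], [-1.13, 4.28], [0.06, 2.93], [-2.69, 2.69]. Speed limits (rad/s): [2.22, 2.22, 2.79, 3.14, 3.14, 3.14].

### API

Orientations are given as [roll, pitch, yaw] about the fixed x, y, z axes, in that order (R = Rz(yaw) Ry(pitch) Rx(roll)).
In Python, from cell import env gives the robot as it stands.
- The arm moves only by the tool carry_out, never from a script. Its argument "series" is a list of rows, each a list of 5 numbers: the shift along the tool's x, y, z in m, then the turn about the tool's z in degrees, then the opening, from 0 (shut) to 1 (fully open). A call has 1 to 20 rows; each row is the pose to reach, as a shift and turn from the pose commanded when the call began, along the tool's axes at that moment; what a row does not reach only later rows make up. A row lasts 1/8 s, in which the tool goes at most 62.5 mm and 10.7 degrees, less where a joint would pass 70% of its speed; a pose out of reach is approached as far as the arm can. A call with a gripper value outside its range is refused whole. The fingers move at their own pace and stop on an object; the grip force is fixed at half the most. Time passes only in rows, so rows that repeat a pose let the fingers close. It gives the time, the measured TCP pose, the force, the opening and the grip force at its end, in the units of the state.
- env.state(): the state, without advancing time (a new reading comes with each control period).
- env.read_camera(name): name is "scene" or "top" or "wrist"; returns (picture, depth): 420x560x3 uint8, red, green, blue; 420x560 float32, mm along the optical axis (not along the pixel's ray), 0 where there is no reading.
- env.get_calibration(name): a dict with "intrinsics" (3x3 intrinsics, pixels), "cam_to_world" (4x4, takes a point from camera to world coordinates); the wrist camera has in their place "T_tool_cam" (4x4, takes a point from camera to tool coordinates, whose origin is the TCP and whose axes are the flange's). Camera axes: x right, y up, looking along -z (the intrinsics and any distortion apply to the point x, -y, -z); pixel columns grow to the right and rows downward; lengths in mm; the calibration is good to about 2 mm. A picture is of the moment at which its call begins: read the wrist's pose just before it. get_calibration takes no time and is no camera call.
- env.job_done(): hands the job in; it is judged then, once.
The state is a dict: "t": time; "joints": joint angles; "qvel": joint speeds; "tau": joint torques, N m; "eef_pos": TCP position; "tcp_rot": TCP orientation; "ft_force": force on the tool from outside, world axes, zero at the start; "moment": the same for the moment, N m; "opening": opening from 0.0 (shut) to 1.0 (fully open); "grip_force": force on a finger pad.
Only numpy, scipy, OpenCV 4.12 (cv2) and the standard library are available. Lean on these libraries where they do the work, as an engineer would, in place of code of your own. Each camera call takes 0.05 s, during which the arm holds its last target. There are 200 camera calls.

## Working session

There is one attempt and no reset: what is moved stays moved. The work goes in short steps, Python scripts to look and compute and a tool call to move; the robot and the scene stay as the last step left them, time stands still between calls to the robot, and variables do not carry over. Pictures are saved under pics/ and viewed, at most 10 in all, crops included, and the job is handed in when it is done.

Besides the shell and the picture viewer there is one more tool, called after ">>>" in YAML: its name, and indented under it one key for each argument. carry_out: Moves the arm, as the interface text tells. Its arguments: {"type":"object","properties":{"series":{"type":"array","items":{"type":"array","items":{"type":"number"}}}},"required":["series"]}

```bash
mkdir -p pics; ls; python3 - <<'E'
from cell import env
import cv2,numpy as np
print(env.state())
for n in ("scene","top"):
    p,d=env.read_camera(n); cv2.imwrite(f"pics/{n}0.png",p[:,:,::-1]); np.savez(f"{n}0.npz",p=p,d=d)
    print(env.get_calibration(n))
print(env.get_calibration("wrist"))
a=cv2.imread("pics/scene0.png")
E
```

```text
pics
{'t': 0.0, 'joints': array([-1.31562449e+00,  4.91561418e-01,  1.55945372e+00,  1.71942547e-05,
        1.09170602e+00, -1.05592551e-01]), 'qvel': array([-0.00105331, -0.00068378, -0.00107514, -0.00099511,  0.00099693,
        0.00111429]), 'tau': array([ 2.11036306e-03, -6.12627554e+01, -2.58183521e+01,  6.94017811e-02,
        4.81487147e-02, -8.67012932e-05]), 'eef_pos': array([ 220.63653465, -584.72356502,  404.15900545]), 'tcp_rot': array([-3.14047204e+00, -1.34104978e-04,  3.60756381e-01]), 'ft_force': array([ 0.0605938 , -0.10319291,  0.28851472]), 'moment': array([ 0.03351826, -0.00098971, -0.05423169]), 'grip_force': 0.0, 'opening': 1.004695590572617}
{'intrinsics': array([[385.65762286,   0.        , 277.54313659],
       [  0.        , 385.65762286, 207.04518938],
       [  0.        ,   0.        ,   1.        ]]), 'cam_to_world': array([[ 8.05983017e-01, -3.34735368e-01,  4.88204476e-01,
         9.90432196e+02],
       [ 5.91935044e-01,  4.52890042e-01, -6.66710967e-01,
        -6.63690400e+02],
       [ 2.06879556e-03,  8.26343055e-01,  5.63163277e-01,
         6.
[... 455 characters left out ...]
],
       [-2.30311893e-02,  7.06968081e-02,  9.97231932e-01,
         1.41070924e+03],
       [ 0.00000000e+00,  0.00000000e+00,  0.00000000e+00,
         1.00000000e+00]])}
{'intrinsics': array([[297.76090744,   0.        , 280.12226474],
       [  0.        , 297.76090744, 210.4614699 ],
       [  0.        ,   0.        ,   1.        ]]), 'T_tool_cam': array([[-4.63725752e-04,  9.60327568e-01,  2.78874070e-01,
         7.93750141e+01],
       [ 9.99999862e-01,  5.14353345e-04, -1.08371526e-04,
        -6.48325355e-01],
       [-2.47511975e-04,  2.78873981e-01, -9.60327674e-01,
         2.01214751e+01],
       [ 0.00000000e+00,  0.00000000e+00,  0.00000000e+00,
         1.00000000e+00]])}
```

View pics/top0.png

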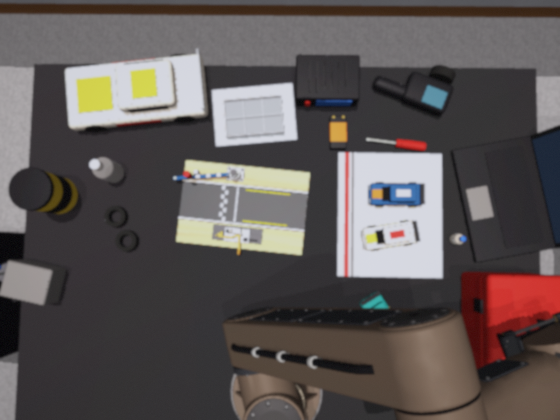

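View pics/scene0.png

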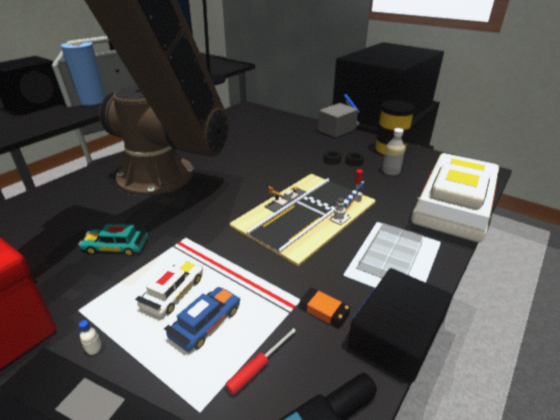

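Candidates for the white car in the top view are the white car with yellow bonnet and red roof (390,235), the blue/orange one (396,194), the turquoise look-alike (375,303) and the big white body with yellow patches (135,88, far too large). I choose (390,235), with its nose to the left at the yellow patch. In the gate, the hinge is at (236,174), the red knob near (183,177), and the catch with its orange paddle at (240,240).

```bash
cat > h.py <<'E'
from cell import env
import cv2,numpy as np
from scipy.spatial.transform import Rotation as R
def pose(n,st=None):
    c=env.get_calibration(n)
    if n!="wrist": return c["intrinsics"],c["cam_to_world"]
    st=st or env.state(); T=np.eye(4); T[:3,:3]=R.from_euler("xyz",st["tcp_rot"]).as_matrix(); T[:3,3]=st["eef_pos"]
    return c["intrinsics"],T@c["T_tool_cam"]
def plane(K,T,uv,z):
    uv=np.atleast_2d(uv).astype(float)
    d=np.c_[(uv[:,0]-K[0,2])/K[0,0],-(uv[:,1]-K[1,2])/K[1,1],-np.ones(len(uv))]@T[:3,:3].T
    return T[:3,3]+d*((z-T[2,3])/d[:,2])[:,None]
def proj(K,T,P):
    p=(np.atleast_2d(P)-T[:3,3])@T[:3,:3]
    return np.c_[K[0,2]+K[0,0]*p[:,0]/-p[:,2],K[1,2]-K[1,1]*p[:,1]/-p[:,2]]
def mask(p,lo,hi,min_area=4):
    h=cv2.cvtColor(p,cv2.COLOR_RGB2HSV); m=cv2.inRange(h,lo,hi)
    n,l,s,c=cv2.connectedComponentsWithStats(m)
    return [(c[i].round(1),s[i][4],l==i) for i in range(1,n) if s[i][4]>=min_area]
E
python3 - <<'E'
from h import *
f=np.load("top0.npz"); p=f["p"]; K,T=pose("top")
v=lambda uv,z:plane(K,T,uv,z).round(0).tolist()
print("board corners",v([[186,162],[310,171],[302,254],[177,245]],12))
print("hinge",v([236,174],60),"knob",v([183,177],81),"paddle",v([240,245],40))
for nm,lo,hi in(("red",(0,150,100),(8,255,255)),("yel",(22,130,130),(34,255,255)),("or",(9,150,120),(20,255,255))):
    for c,a,_ in mask(p,lo,hi):
        if c[1]<290: print(nm,c,a,v(c,50))
cv2.imwrite("pics/crop1.png",np.hstack([cv2.resize(p[155:260,170:320][:,:,::-1],(450,315),interpolation=2),cv2.resize(p[175:270,335:450][:,:,::-1],(345,315),interpolation=2)]))
E
```

```text
board corners [[653.0, 276.0, 12.0], [632.0, -86.0, 12.0], [391.0, -66.0, 12.0], [410.0, 295.0, 12.0]]
hinge [[612.0, 124.0, 60.0]] knob [[599.0, 269.0, 81.0]] paddle [[414.0, 110.0, 40.0]]
red [307.  102.3] 18 [[823.0, -73.0, 50.0]]
red [411.  144.3] 281 [[706.0, -368.0, 50.0]]
red [186.5 173.7] 23 [[613.0, 266.0, 50.0]]
red [396.7 233.9] 40 [[452.0, -328.0, 50.0]]
yel [143.4  83.1] 566 [[874.0, 399.0, 50.0]]
yel [94.1 94. ] 1001 [[841.0, 541.0, 50.0]]
yel [268.5 192. ] 4 [[564.0, 32.0, 50.0]]
yel [372.1 237.7] 54 [[441.0, -260.0, 50.0]]
or [337.6 131.1] 340 [[741.0, -161.0, 50.0]]
or [377.5 193.5] 60 [[565.0, -274.0, 50.0]]
or [238.8 252.2] 5 [[393.0, 112.0, 50.0]]
```

View pics/crop1.png

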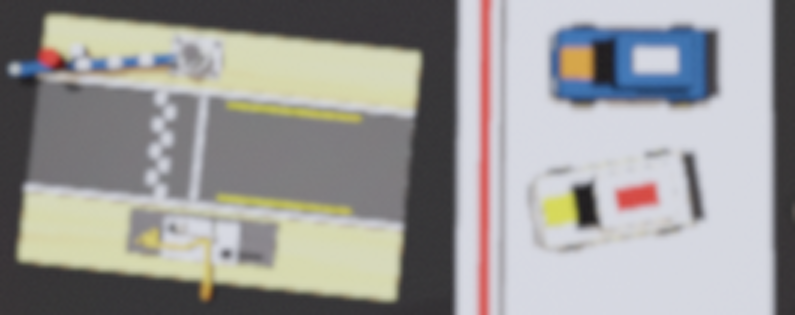

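The left panel shows the gate: hinge (197,55), red knob (47,58), bracket (205,240) and orange paddle (205,280). The right panel confirms the white car, with yellow bonnet at (558,210) and red roof at (637,195), nose to the left. Next I go over the gate for a near look.

>>> carry_out:
  series:
    - [0.573, -0.612, 0.02, -76, 1]
    - [0.573, -0.612, 0.02, -76, 1]
    - [0.573, -0.612, 0.02, -76, 1]
    - [0.573, -0.612, 0.02, -76, 1]
    - [0.573, -0.612, 0.02, -76, 1]
    - [0.573, -0.612, 0.02, -76, 1]
    - [0.573, -0.612, 0.02, -76, 1]
    - [0.573, -0.612, 0.02, -76, 1]
    - [0.573, -0.612, 0.02, -76, 1]
    - [0.573, -0.612, 0.02, -76, 1]
    - [0.573, -0.612, 0.02, -76, 1]
    - [0.573, -0.612, 0.02, -76, 1]
    - [0.573, -0.612, 0.02, -76, 1]
    - [0.573, -0.612, 0.02, -76, 1]
    - [0.573, -0.612, 0.02, -76, 1]
    - [0.573, -0.612, 0.02, -76, 1]
    - [0.573, -0.612, 0.02, -76, 1]
    - [0.573, -0.612, 0.02, -76, 1]

```text
t: 2.35
eef_pos: [540.7, 189.3, 384.9]
tcp_rot: [3.141, 0.0, 1.686]
ft_force: [0.2, 0.4, 0.5]
opening: 1.003
grip_force: 0.0
```

```bash
python3 - <<'E'
from h import *
st=env.state(); print(st["t"],st["eef_pos"],st["tcp_rot"],st["joints"])
p,d=env.read_camera("wrist"); np.savez("w1.npz",p=p,d=d,e=st["eef_pos"],r=st["tcp_rot"])
cv2.imwrite("pics/w1.png",cv2.resize(p[:,:,::-1],(800,600)))
K,T=pose("wrist",st)
for nm,lo,hi in(("red",(0,150,80),(8,255,255)),("or",(9,150,120),(20,255,255)),("blue",(100,120,60),(125,255,255))):
    for c,a,m in mask(p,lo,hi,15): print(nm,c,a,plane(K,T,c,90).round(1),"depth",np.median(d[m]))
E
```

```text
2.35 [540.6508208  189.31285519 384.94342805] [3.14131673e+00 9.29309513e-05 1.68610216e+00] [ 2.21535816e-01  4.38077312e-01  1.71299719e+00 -1.45501554e-04
  9.90253647e-01  1.06309760e-01]
red [541.1  35.6] 142 [[736.9 362.1  90. ]] depth 277.8147
red [361.4 148.5] 342 [[607.7 255.5  90. ]] depth 258.69443
or [186.3 223.5] 363 [[452.  165.4  90. ]] depth 353.6989
or [149.5 245.3] 40 [[416.2 138.3  90. ]] depth 350.88977
or [454.6 313.3] 77 [[739.4  96.7  90. ]] depth 83.04532
blue [350.9  95.7] 29 [[590.1 298.6  90. ]] depth 303.17764
blue [349.6 120.1] 308 [[592.6 278.6  90. ]] depth 309.0841
blue [346.5 156. ] 24 [[595.4 247.4  90. ]] depth 319.24423
blue [344.7 177.5] 119 [[597.3 227.7  90. ]] depth 325.80908
blue [342.4 204.1] 105 [[599.5 202.1  90. ]] depth 334.1845
blue [340.2 230.3] 112 [[602.  175.6  90. ]] depth 342.86783
```

View pics/w1.png

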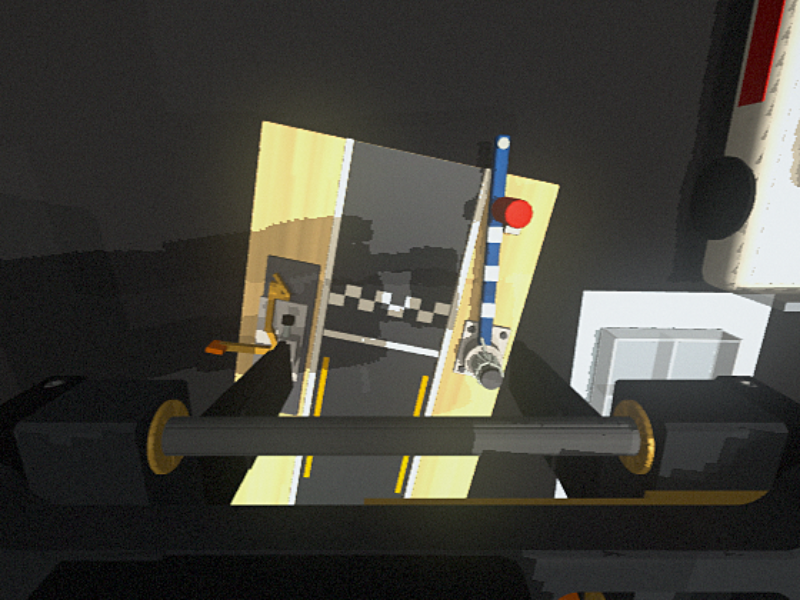

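The wrist picture shows the knob top at (517,212), the arm tip at (503,142), the hinge bolt at (486,370), the bracket head at (285,320) with its paddle at (215,348), and the front board corners at (263,122) and (558,184).

```bash
python3 - <<'E'
from h import *
f=np.load("w1.npz"); p,d=f["p"],f["d"]; K,T=pose("wrist",dict(eef_pos=f["e"],tcp_rot=f["r"]))
# red knob top
for c,a,m in mask(p,(0,150,80),(8,255,255),200):
    ys,xs=np.nonzero(m); dd=d[m]; top=dd<np.percentile(dd,60)
    cam=np.c_[(xs-K[0,2])/K[0,0]*dd,-(ys-K[1,2])/K[1,1]*dd,-dd]; w=cam@T[:3,:3].T+T[:3,3]
    t=w[w[:,2]>97]; print("knob top pts",len(t),np.median(t,0).round(1),((t.max(0)+t.min(0))/2).round(1),np.ptp(t,axis=0).round(1))
bl=[]
for c,a,m in mask(p,(100,120,60),(125,255,255),80):
    if 320<c[0]<370: bl.append(plane(K,T,c,42)[0])
bl=np.array(bl); print(bl.round(1))
l=cv2.fitLine(bl[:,:2].astype(np.float32),2,0,.01,.01).ravel(); print("arm dir",np.degrees(np.arctan2(l[1],l[0])),l)
s=.7
print("hinge bolt z60",plane(K,T,np.array([486,370])*s,60).round(1))
print("tip",plane(K,T,np.array([503,142])*s,44).round(1))
c=plane(K,T,np.array([[263,122],[558,184]])*s,12); e=c[1]-c[0]; print("front corners",c.round(1),np.linalg.norm(e),"gate yaw",np.degrees(np.arctan2(e[1],e[0])))
# lane rails at z=20, several rows: white rail pixels
r=plane(K,T,np.array([[349,142],[295,500],[487,172],[413,480]])*s,20); print(r.round(1))
for a,b in((0,1),(2,3)):
    e=r[a]-r[b]; print("rail dir",np.degrees(np.arctan2(e[1],e[0]))-90)
print("head",plane(K,T,np.array([[288,320],[215,348],[270,350]])*s,48).round(1))
E
```

```text
knob top pts 312 [605.3 255.5 101.7] [605.5 255.6 100.6] [16.4 17.1  6.8]
[[603.2 280.4  42. ]
 [608.6 220.6  42. ]
 [611.3 190.6  42. ]
 [614.2 159.5  42. ]]
arm dir -84.80359 [ 9.0570100e-02 -9.9589008e-01  6.0934991e+02  2.1274548e+02]
hinge bolt z60 [[615.4 131.9  60. ]]
tip [[601.7 300.4  44. ]]
front corners [[422.5 296.7  12. ]
 [658.1 277.5  12. ]] 236.37897965203945 gate yaw -4.649643436442951
[[490.4 289.4  20. ]
 [464.7 -44.5  20. ]
 [598.5 279.8  20. ]
 [576.4  -8.2  20. ]]
rail dir -4.404688862659938
rail dir -4.402178971637014
head [[456.8 151.1  48. ]
 [399.7 120.6  48. ]
 [443.5 124.   48. ]]
```

>>> carry_out:
  series:
    - [0.0585, 0.072, 0.03, 1.2, 0.45]
    - [0.0585, 0.072, 0.05, 1.2, 0.45]
    - [0.0585, 0.072, 0.06, 1.2, 0.45]
    - [0.0585, 0.072, 0.06, 1.2, 0.45]
    - [0.0585, 0.072, 0.08, 1.2, 0.45]
    - [0.0585, 0.072, 0.1, 1.2, 0.45]
    - [0.0585, 0.072, 0.12, 1.2, 0.45]
    - [0.0585, 0.072, 0.132, 1.2, 0.45]
    - [0.0585, 0.072, 0.132, 1.2, 0.25]
    - [0.0585, 0.072, 0.132, 1.2, 0.25]
    - [0.0585, 0.072, 0.132, 1.2, 0.25]
    - [0.0585, 0.072, 0.132, 1.2, 0.25]

```text
t: 3.9
eef_pos: [605.5, 256.6, 253.2]
tcp_rot: [3.141, -0.0, 1.666]
ft_force: [0.6, -0.8, -0.5]
opening: 0.249
grip_force: 0.0
```

```bash
python3 - <<'E'
from h import *
st=env.state(); print({k:np.round(st[k],3) for k in("t","eef_pos","tcp_rot","ft_force","moment","opening","grip_force")})
p,d=env.read_camera("wrist"); np.savez("w2.npz",p=p,d=d,e=st["eef_pos"],r=st["tcp_rot"])
cv2.imwrite("pics/w2.png",p[:,:,::-1])
# arc for the tool: rows relative to current pose
H=np.array([616.6,131.2]); yaw=st["tcp_rot"][2]; c,s=np.cos(yaw),np.sin(yaw); M=np.array([[c,s],[s,-c]])
off=3.5 # tool centre ahead of the knob
for th in list(range(0,66,6))+[66,70,74,78,82,86]:
    a=np.radians(95.4+th); k=H+125*np.array([np.cos(a),np.sin(a)])+off*np.array([-np.sin(a),np.cos(a)])
    x=M@(k-st["eef_pos"][:2]); print(th,(x/1000).round(4),"turn",round(np.degrees(yaw)-95.4-th,1))
E
```

```text
{'t': np.float64(3.9), 'eef_pos': array([605.464, 256.626, 253.165]), 'tcp_rot': array([ 3.141, -0.   ,  1.666]), 'ft_force': array([ 0.555, -0.751, -0.531]), 'moment': array([ 0.006, -0.195,  0.009]), 'opening': np.float64(0.249), 'grip_force': np.float64(0.0)}
0 [-0.0009 -0.0042] turn 0.1
6 [-0.0019 -0.0173] turn -5.9
12 [-0.0043 -0.0301] turn -11.9
18 [-0.0081 -0.0427] turn -17.9
24 [-0.0131 -0.0548] turn -23.9
30 [-0.0193 -0.0663] turn -29.9
36 [-0.0268 -0.0771] turn -35.9
42 [-0.0353 -0.087 ] turn -41.9
48 [-0.0448 -0.096 ] turn -47.9
54 [-0.0551 -0.104 ] turn -53.9
60 [-0.0663 -0.1108] turn -59.9
66 [-0.0781 -0.1164] turn -65.9
70 [-0.0863 -0.1195] turn -69.9
74 [-0.0947 -0.122 ] turn -73.9
78 [-0.1032 -0.1238] turn -77.9
82 [-0.1118 -0.1251] turn -81.9
86 [-0.1205 -0.1258] turn -85.9
```

View pics/w2.png

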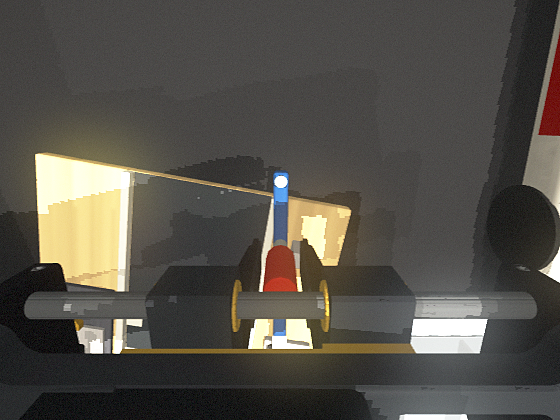

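The picture shows the knob (280,270) centred between the two pads. Now I sweep the first 60° of the arc.

>>> carry_out:
  series:
    - [-0.0009, -0.0042, 0, 0, 0.25]
    - [-0.0019, -0.0173, 0, -6, 0.25]
    - [-0.0043, -0.0301, 0, -12, 0.25]
    - [-0.0081, -0.0427, 0, -18, 0.25]
    - [-0.0131, -0.0548, 0, -24, 0.25]
    - [-0.0193, -0.0663, 0, -30, 0.25]
    - [-0.0268, -0.0771, 0, -36, 0.25]
    - [-0.0353, -0.087, 0, -42, 0.25]
    - [-0.0448, -0.096, 0, -48, 0.25]
    - [-0.0551, -0.104, 0, -54, 0.25]
    - [-0.0663, -0.1108, 0, -60, 0.25]
    - [-0.0663, -0.1108, 0, -60, 0.25]

```text
t: 5.45
eef_pos: [501.1, 179.9, 252.9]
tcp_rot: [3.141, -0.0, 2.712]
ft_force: [-1.0, 5.9, 0.8]
opening: 0.25
grip_force: 2.4
```

```bash
cat > feel.py <<'E'
from h import *
st=env.state(); yaw=st["tcp_rot"][2]; f=st["ft_force"][:2]
H=np.array([616.6,131.2]); r=st["eef_pos"][:2]-H; a=np.arctan2(r[1],r[0])
print("t",st["t"],"pos",st["eef_pos"].round(2),"yaw",round(np.degrees(yaw),2),"f",st["ft_force"].round(2),"mom",st["moment"].round(3),"grip",st["grip_force"],st["opening"])
print("radius",np.hypot(*r).round(1),"theta tool",np.degrees(a)%360-95.4,"f radial %.2f, f back %.2f"%(f@[np.cos(a),np.sin(a)],f@[-np.sin(a),np.cos(a)]))
E
python3 feel.py
```

```text
t 5.45 pos [501.15 179.94 252.92] yaw 155.39 f [-0.98  5.92  0.76] mom [1.079 0.071 0.033] grip 2.4221954494714737 0.24950073047946222
radius 125.3 theta tool 61.71255914088229 f radial 3.20, f back -5.07
```

>>> carry_out:
  series:
    - [-0.0002, -0.0044, 0, -2, 0.25]
    - [-0.0005, -0.0087, 0, -4, 0.25]
    - [-0.0011, -0.0131, 0, -6, 0.25]
    - [-0.0014, -0.0153, 0, -7, 0.25]
    - [-0.0017, -0.0174, 0, -8, 0.25]
    - [-0.0021, -0.0196, 0, -9, 0.25]
    - [-0.0025, -0.0217, 0, -10, 0.25]
    - [-0.0029, -0.0239, 0, -11, 0.25]
    - [-0.0034, -0.026, 0, -12, 0.25]
    - [-0.004, -0.0281, 0, -13, 0.25]
    - [-0.004, -0.0281, 0, -13, 0.25]

```text
t: 6.82
eef_pos: [493.3, 153.4, 252.8]
tcp_rot: [3.141, -0.0, 2.938]
ft_force: [-1.1, 5.5, 2.6]
opening: 0.256
grip_force: 2.5
```

```bash
python3 feel.py
```

```text
t 6.825 pos [493.26 153.42 252.82] yaw 168.33 f [-1.09  5.46  2.64] mom [1.083 0.188 0.048] grip 2.5374186784029007 0.25581983119599505
radius 125.3 theta tool 74.38949844360752 f radial 2.04, f back -5.18
```

>>> carry_out:
  series:
    - [0, -0.0011, 0, -0.5, 0.25]
    - [0, -0.0022, 0, -1, 0.25]

```text
t: 7.08
eef_pos: [492.9, 151.4, 252.8]
tcp_rot: [3.141, -0.0, 2.956]
ft_force: [-2.1, 5.7, 1.3]
opening: 0.254
grip_force: 3.2
```

>>> carry_out:
  series:
    - [0, -0.0011, 0, -0.5, 0.25]
    - [0, -0.0022, 0, -1, 0.25]

```text
t: 7.32
eef_pos: [492.5, 149.2, 252.8]
tcp_rot: [3.141, -0.0, 2.973]
ft_force: [-1.4, 7.3, 2.2]
opening: 0.251
grip_force: 3.0
```

```bash
python3 feel.py
```

```text
t 7.325 pos [492.48 149.2  252.82] yaw 170.34 f [-1.43  7.26  2.24] mom [1.158 0.116 0.005] grip 3.03369864821434 0.25090187516468265
radius 125.4 theta tool 76.34984192473826 f radial 2.46, f back -6.98
```

>>> carry_out:
  series:
    - [0, -0.0005, 0, -0.25, 0.25]
    - [0, -0.0005, 0, -0.25, 0.25]

```text
t: 7.58
eef_pos: [492.4, 148.6, 252.8]
tcp_rot: [3.141, -0.0, 2.977]
ft_force: [-1.6, 5.6, 2.3]
opening: 0.248
grip_force: 2.7
```

```bash
python3 feel.py
```

```text
t 7.575 pos [492.39 148.63 252.83] yaw 170.57 f [-1.62  5.64  2.26] mom [ 1.118  0.112 -0.01 ] grip 2.682064399123192 0.24755609960668176
radius 125.4 theta tool 76.61237628250854 f radial 2.39, f back -5.36
```

>>> carry_out:
  series:
    - [0, -0.0005, 0, -0.25, 0.25]
    - [0, -0.001, 0, -0.5, 0.25]

```text
t: 7.82
eef_pos: [492.2, 147.7, 252.8]
tcp_rot: [3.141, -0.0, 2.986]
ft_force: [-1.3, 5.3, 1.8]
opening: 0.251
grip_force: 2.6
```

```bash
python3 feel.py
```

```text
t 7.825 pos [492.24 147.67 252.83] yaw 171.08 f [-1.28  5.33  1.8 ] mom [ 1.061  0.056 -0.016] grip 2.633606046438217 0.25132659711571814
radius 125.4 theta tool 77.05662492205846 f radial 1.96, f back -5.12
```

>>> carry_out:
  series:
    - [0, -0.0005, 0, -0.25, 0.25]
    - [0, -0.001, 0, -0.5, 0.25]

```text
t: 8.07
eef_pos: [492.1, 146.6, 252.8]
tcp_rot: [3.141, -0.0, 2.995]
ft_force: [-1.7, 5.8, 1.2]
opening: 0.247
grip_force: 2.7
```

>>> carry_out:
  series:
    - [0, -0.0004, 0, -0.25, 0.25]
    - [0, -0.0008, 0, -0.4, 0.25]

```text
t: 8.32
eef_pos: [492.0, 145.8, 252.8]
tcp_rot: [3.141, -0.0, 3.002]
ft_force: [-2.1, 6.4, 1.5]
opening: 0.25
grip_force: 2.7
```

```bash
python3 feel.py
```

```text
t 8.325 pos [491.99 145.82 252.84] yaw 172.0 f [-2.1   6.44  1.49] mom [1.108 0.051 0.094] grip 2.7485279738903046 0.24951099278841463
radius 125.5 theta tool 77.90622842342952 f radial 2.84, f back -6.15
```

>>> carry_out:
  series:
    - [0, -0.0004, 0, -0.2, 0.25]
    - [0, -0.0008, 0, -0.4, 0.25]

```text
t: 8.57
eef_pos: [491.9, 145.2, 252.8]
tcp_rot: [3.141, 0.0, 3.009]
ft_force: [-1.6, 9.2, 0.7]
opening: 0.251
grip_force: 4.4
```

```bash
python3 feel.py
```

```text
t 8.575 pos [491.93 145.18 252.84] yaw 172.39 f [-1.64  9.22  0.74] mom [1.566 0.097 0.01 ] grip 4.366556704044342 0.2509539238556492
radius 125.5 theta tool 78.20137225260154 f radial 2.66, f back -8.98
```

>>> carry_out:
  series:
    - [0, 0.0003, 0, 0, 0.25]
    - [0, 0.0006, 0, 0, 0.25]
    - [0, 0.0009, 0, 0, 0.25]
    - [0, 0.0012, 0, 0, 0.25]
    - [0, 0.0012, 0, 0, 0.25]

```text
t: 9.2
eef_pos: [492.1, 146.2, 252.8]
tcp_rot: [3.141, 0.0, 3.009]
ft_force: [-1.3, 6.7, 1.2]
opening: 0.253
grip_force: 2.7
```

>>> carry_out:
  series:
    - [0, 0.0002, 0, 0, 0.25]
    - [0, 0.0004, 0, 0, 0.25]
    - [0, 0.0004, 0, 0, 0.25]

```text
t: 9.57
eef_pos: [492.2, 146.6, 252.8]
tcp_rot: [3.141, 0.0, 3.009]
ft_force: [-1.5, 5.3, 0.9]
opening: 0.252
grip_force: 2.7
```

>>> carry_out:
  series:
    - [0, 0.0002, 0, 0, 0.25]
    - [0, 0.0004, 0, 0, 0.25]
    - [0, 0.0004, 0, 0, 0.25]

```text
t: 9.95
eef_pos: [492.2, 146.6, 252.8]
tcp_rot: [3.141, 0.0, 3.01]
ft_force: [-1.6, 5.2, 3.0]
opening: 0.252
grip_force: 2.7
```

```bash
python3 feel.py
```

```text
t 9.95 pos [492.22 146.65 252.78] yaw 172.48 f [-1.6   5.21  3.02] mom [1.049e+00 1.000e-03 2.100e-02] grip 2.7331946790218353 0.2517020634978032
radius 125.3 theta tool 77.51970125884782 f radial 2.23, f back -4.97
```

>>> carry_out:
  series:
    - [0, 0.0002, 0, 0, 0.25]
    - [0, 0.0004, 0, 0, 0.25]
    - [0, 0.0004, 0, 0, 0.25]

```text
t: 10.32
eef_pos: [492.3, 146.8, 252.7]
tcp_rot: [-3.142, 0.0, 3.011]
ft_force: [-1.2, 4.4, 2.9]
opening: 0.25
grip_force: 1.8
```

>>> carry_out:
  series:
    - [0, 0.0002, 0, 0, 0.25]
    - [0, 0.0004, 0, 0, 0.25]
    - [0, 0.0004, 0, 0, 0.25]

```text
t: 10.7
eef_pos: [492.4, 147.0, 252.6]
tcp_rot: [-3.141, -0.0, 3.011]
ft_force: [0.4, 0.2, 0.1]
opening: 0.248
grip_force: 0.0
```

```bash
python3 feel.py
```

```text
t 10.7 pos [492.35 147.01 252.59] yaw 172.52 f [0.41 0.21 0.08] mom [ 0.082 -0.109 -0.035] grip 0.00847832387080416 0.2478720410663197
radius 125.2 theta tool 77.34785568535219 f radial -0.38, f back -0.26
```

The pull is gone, so the sear carries the arm. I open the fingers, lift clear and look from the top camera.

>>> carry_out:
  series:
    - [0, 0.001, 0, 0, 0.35]
    - [0, 0.001, 0, 0, 0.45]
    - [0, 0.001, 0, 0, 0.45]
    - [0, 0.001, -0.01, 0, 0.45]
    - [0, 0.001, -0.03, 0, 0.45]
    - [0, 0.001, -0.06, 0, 0.45]
    - [0, 0.001, -0.1, 0, 0.45]
    - [0, 0.001, -0.13, 0, 0.45]

```text
t: 11.7
eef_pos: [492.2, 148.2, 385.0]
tcp_rot: [3.141, 0.002, 3.011]
ft_force: [-0.4, 1.1, -0.2]
opening: 0.448
grip_force: 0.0
```

```bash
python3 feel.py; python3 - <<'E'
from h import *
st=env.state(); yaw=st["tcp_rot"][2]; M=np.array([[np.cos(yaw),np.sin(yaw)],[np.sin(yaw),-np.cos(yaw)]])
f=np.load("top0.npz"); K,T=pose("top")
r=plane(K,T,[396.7,233.9],54)[0]; y=plane(K,T,[372.1,237.7],36)[0]; u=(y-r)[:2]; print("roof",r,"bonnet",y,"heading",np.degrees(np.arctan2(u[1],u[0])))
u/=np.linalg.norm(u); tgt=r[:2]-80*u
print("shift to view pose",M@(tgt-st["eef_pos"][:2]),tgt)
E
```

```text
t 11.7 pos [492.23 148.16 385.02] yaw 172.52 f [-0.44  1.13 -0.16] mom [ 0.133 -0.179 -0.002] grip 0.0 0.44783720310905534
radius 125.5 theta tool 76.83315354559755 f radial 0.59, f back -1.06
roof [ 452.26683525 -327.17051717   54.        ] bonnet [ 440.88198552 -262.31768589   36.        ] heading 99.95676339103493
shift to view pose [ -46.21629392 -552.81628514] [ 466.09923297 -405.96559806]
```

>>> carry_out:
  series:
    - [-0.046, -0.553, 0.0, 72.5, 1]
    - [-0.046, -0.553, 0.0, 72.5, 1]
    - [-0.046, -0.553, 0.0, 72.5, 1]
    - [-0.046, -0.553, 0.0, 72.5, 1]
    - [-0.046, -0.553, 0.0, 72.5, 1]
    - [-0.046, -0.553, 0.0, 72.5, 1]
    - [-0.046, -0.553, 0.02, 72.5, 1]
    - [-0.046, -0.553, 0.03, 72.5, 1]
    - [-0.046, -0.553, 0.03, 72.5, 1]
    - [-0.046, -0.553, 0.03, 72.5, 1]
    - [-0.046, -0.553, 0.03, 72.5, 1]
    - [-0.046, -0.553, 0.03, 72.5, 1]
    - [-0.046, -0.553, 0.03, 72.5, 1]
    - [-0.046, -0.553, 0.03, 72.5, 1]

```text
t: 13.45
eef_pos: [466.3, -405.5, 353.1]
tcp_rot: [3.141, 0.0, 1.747]
ft_force: [0.2, -0.2, 0.1]
opening: 1.004
grip_force: 0.0
```

```bash
python3 - <<'E'
from h import *
st=env.state(); print(st["t"],st["eef_pos"],st["tcp_rot"])
p,d=env.read_camera("wrist"); np.savez("w3.npz",p=p,d=d,e=st["eef_pos"],r=st["tcp_rot"])
cv2.imwrite("pics/w3.png",cv2.resize(p[:,:,::-1],(800,600)))
K,T=pose("wrist",st)
for nm,lo,hi,z in(("red",(0,150,80),(8,255,255),54),("yel",(22,130,130),(34,255,255),36)):
    for c,a,m in mask(p,lo,hi,60):
        ys,xs=np.nonzero(m); dd=d[m]; w=np.c_[(xs-K[0,2])/K[0,0]*dd,-(ys-K[1,2])/K[1,1]*dd,-dd]@T[:3,:3].T+T[:3,3]
        rr=cv2.minAreaRect(plane(K,T,np.c_[xs,ys],np.median(w[:,2]))[:,:2].astype(np.float32))
        print(nm,c,a,"depth pts",np.median(w,0).round(1),"rect",np.round(rr[0],1),np.round(rr[1],1),rr[2])
E
```

```text
13.45 [ 466.3459321  -405.49207955  353.12719808] [3.14132389e+00 4.49000330e-04 1.74658019e+00]
red [467.   14.8] 2097 depth pts [ 615.5 -195.     0.8] rect [ 601.7 -194.4] [ 11.9 178.1] 89.98112487792969
red [17.2 25.3] 1044 depth pts [ 225.9 -287.8   54.4] rect [ 223.  -289.2] [40.  20.2] 32.628971099853516
red [278.7 124.4] 974 depth pts [ 451.9 -327.6   54.4] rect [ 451.8 -328.4] [19.1 38.9] 10.045625686645508
red [505.7 210.6] 1541 depth pts [ 709.  -373.    23.6] rect [ 708.  -375.3] [84.2 26.1] 85.1745376586914
red [ 32.  260.8] 1129 depth pts [ 204.1 -519.1   25.5] rect [ 222.4 -513.7] [137.3  42.5] 19.52623748779297
red [142. 277.] 326 depth pts [ 328.8 -519.2   27.3] rect [ 330.3 -523.9] [30.4 29.1] 0.19490890204906464
yel [278.6  46.9] 973 depth pts [ 439.8 -260.6   28.4] rect [ 439.7 -260.9] [25.2 28.1] 10.04472827911377
```

View pics/w3.png

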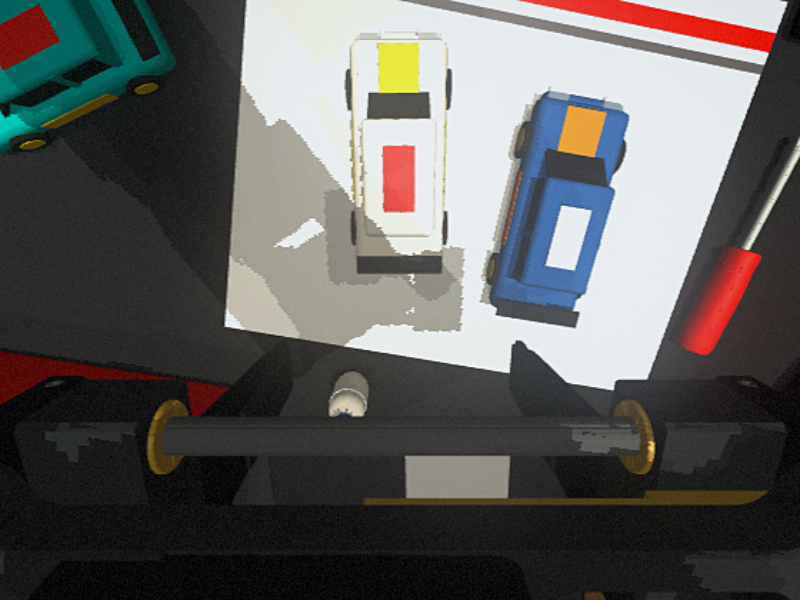

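The wrist picture shows the white car (400,150) straight ahead of the tool with its red patch at (399,178), and the blue car's nearest side at about (500,250). The roof height comes out at 54.4 mm and the patch is centred on the cabin. I go down, grip and lift.

>>> carry_out:
  series:
    - [0.04, -0.0006, 0.03, 0, 0.75]
    - [0.079, -0.0006, 0.05, 0, 0.75]
    - [0.079, -0.0006, 0.06, 0, 0.75]
    - [0.079, -0.0006, 0.09, 0, 0.75]
    - [0.079, -0.0006, 0.11, 0, 0.75]
    - [0.079, -0.0006, 0.125, 0, 0.75]
    - [0.079, -0.0006, 0.132, 0, 0.75]
    - [0.079, -0.0006, 0.132, 0, 0.75]
    - [0.079, -0.0006, 0.132, 0, 0.55]
    - [0.079, -0.0006, 0.132, 0, 0.5]
    - [0.079, -0.0006, 0.132, 0, 0.4]
    - [0.079, -0.0006, 0.132, 0, 0.4]
    - [0.079, -0.0006, 0.132, 0, 0.4]
    - [0.079, -0.0006, 0.132, 0, 0.4]

```text
t: 15.25
eef_pos: [451.8, -328.4, 221.1]
tcp_rot: [3.141, 0.0, 1.746]
ft_force: [-0.8, -0.1, 6.0]
opening: 0.484
grip_force: 30.0
```

```bash
python3 feel.py
```

```text
t 15.25 pos [ 451.81 -328.43  221.06] yaw 100.02 f [-0.78 -0.1   5.99] mom [ 0.077  0.038 -0.076] grip 29.993209540843964 0.48387243433016713
radius 488.3 theta tool 154.87544313970378 f radial 0.35, f back -0.70
```

>>> carry_out:
  series:
    - [0, 0, -0.01, 0, 0.4]
    - [0, 0, -0.04, 0, 0.4]
    - [0, 0, -0.08, 0, 0.4]
    - [0, 0, -0.12, 0, 0.4]
    - [0.02, 0.01, -0.13, 0, 0.4]
    - [0.05, 0.02, -0.13, 2, 0.4]
    - [0.1, 0.04, -0.13, 4, 0.4]
    - [0.15, 0.06, -0.13, 7, 0.4]
    - [0.2, 0.08, -0.13, 10, 0.4]
    - [0.25, 0.102, -0.13, 12, 0.4]
    - [0.28, 0.114, -0.13, 14.5, 0.4]
    - [0.295, 0.12, -0.13, 14.5, 0.4]
    - [0.3, 0.1225, -0.12, 14.5, 0.4]
    - [0.3, 0.1225, -0.1, 14.5, 0.4]
    - [0.3, 0.1225, -0.08, 14.5, 0.4]
    - [0.3, 0.1225, -0.07, 14.5, 0.4]
    - [0.3, 0.1225, -0.07, 14.5, 0.4]

```text
t: 17.38
eef_pos: [520.1, -12.2, 290.0]
tcp_rot: [-3.14, 0.0, 1.492]
ft_force: [-0.9, 0.2, -0.9]
opening: 0.481
grip_force: 30.0
```

```bash
python3 - <<'E'
from h import *
st=env.state(); print(st["t"],st["eef_pos"],np.degrees(st["tcp_rot"]),st["opening"],st["grip_force"])
p,d=env.read_camera("wrist"); np.savez("w4.npz",p=p,d=d,e=st["eef_pos"],r=st["tcp_rot"])
cv2.imwrite("pics/w4.png",cv2.resize(p[:,:,::-1],(800,600)))
K,T=pose("wrist",st)
for nm,lo,hi,z in(("blue",(100,120,60),(125,255,255),42),("red",(0,150,80),(8,255,255),102),("yel",(22,150,130),(34,255,255),20)):
    for c,a,m in mask(p,lo,hi,60):
        ys,xs=np.nonzero(m); dd=d[m]; w=np.c_[(xs-K[0,2])/K[0,0]*dd,-(ys-K[1,2])/K[1,1]*dd,-dd]@T[:3,:3].T+T[:3,3]
        print(nm,c,a,"depth",np.median(w,0).round(1),"plane",plane(K,T,c,z).round(1))
E
```

```text
17.375 [520.09567258 -12.22102122 289.97726312] [-1.79908962e+02  2.89098010e-04  8.54846324e+01] 0.4811431415996372 29.99307096004486
blue [192.9   1.3] 158 depth [476.3 149.6  41.3] plane [[474.9 149.4  42. ]]
blue [234.8   3.2] 95 depth [502.5 146.3  41.6] plane [[502.4 146.1  42. ]]
blue [273.8   4.9] 280 depth [528.2 143.2  41.7] plane [[528.1 143.1  42. ]]
blue [318.7   6.9] 385 depth [557.9 139.6  41.8] plane [[557.8 139.6  42. ]]
blue [365.5   9.8] 465 depth [588.3 135.5  41.8] plane [[588.8 135.4  42. ]]
red [280.1 265.6] 1747 depth [520.6  -6.1 123.3] plane [[519.7 -17.  102. ]]
yel [223.7 100.6] 311 depth [482.1  89.9  12.9] plane [[483.2  88.3  20. ]]
yel [336.4 102.2] 316 depth [573.1  81.2  13.1] plane [[571.9  80.1  20. ]]
yel [279.8 143.3] 2341 depth [525.4  56.7  97.3] plane [[524.8  52.   20. ]]
```

View pics/w4.png

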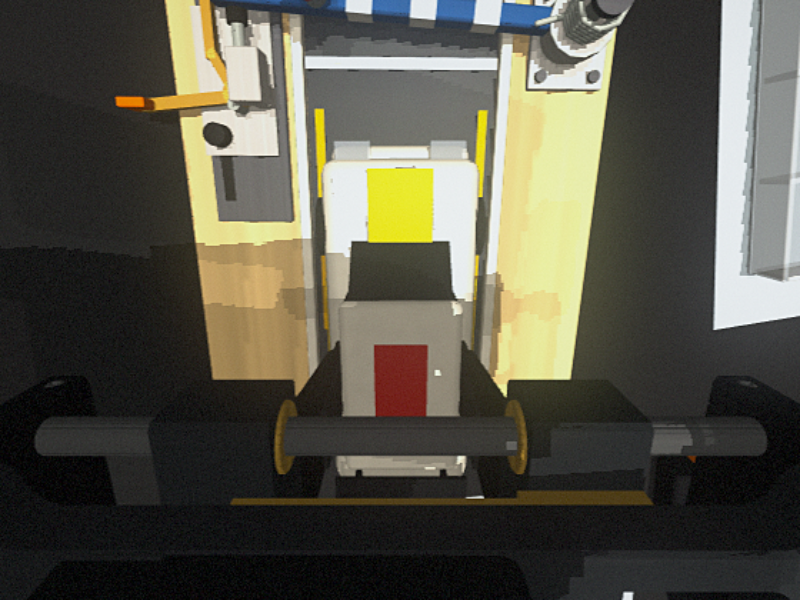

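The picture shows the arm still across the lane (rear edge near row 24), the bracket at (245,70) with its paddle at (130,102), and the car in the fingers straight above the lane with its nose at row ~147. Now I measure the gap.

```bash
python3 - <<'E'
from h import *
f=np.load("w4.npz"); p,d=f["p"],f["d"]; e=f["e"]; K,T=pose("wrist",dict(eef_pos=e,tcp_rot=f["r"])); yaw=f["r"][2]
M=np.array([[np.cos(yaw),np.sin(yaw)],[np.sin(yaw),-np.cos(yaw)]])
h=cv2.cvtColor(p,cv2.COLOR_RGB2HSV)
for u in (276,288,318):
    print(u,[(v,h[v,u].tolist(),int(d[v,u])) for v in range(8,26,1)])
g=plane(K,T,[[245,102],[280,102.5],[315,102]],87); print("nose rel tool",((g[:,:2]-e[:2])@M.T).round(1))
for v in (60,90,130):
    row=h[v]; w=(row[:,1]<60)&(row[:,2]>150); xs=np.nonzero(w)[0]; xs=xs[(xs>195)&(xs<375)]
    print(v,xs.tolist()[:8],xs.tolist()[-8:])
    g=plane(K,T,[[212.5,v]],20)
r=plane(K,T,np.array([[298,20],[311,380],[503,60],[483,380]])*.7,20); print("rails rel tool",((r[:,:2]-e[:2])@M.T).round(1))
E
```

```text
276 [(8, [108, 148, 162], 198), (9, [107, 148, 117], 199), (10, [108, 134, 124], 198), (11, [110, 104, 81], 199), (12, [101, 85, 63], 201), (13, [110, 84, 70], 203), (14, [105, 86, 71], 204), (15, [103, 85, 81], 206), (16, [115, 39, 72], 225), (17, [120, 23, 66], 225), (18, [110, 41, 75], 226), (19, [103, 35, 65], 225), (20, [98, 29, 71], 226), (21, [110, 22, 71], 226), (22, [112, 41, 69], 226), (23, [113, 14, 72], 227), (24, [102, 19, 68], 226), (25, [109, 29, 71], 226)]
288 [(8, [90, 2, 241], 197), (9, [90, 4, 240], 197), (10, [90, 3, 244], 198), (11, [90, 5, 255], 199), (12, [80, 9, 168], 199), (13, [27, 31, 81], 200), (14, [23, 21, 97], 202), (15, [30, 21, 99], 204), (16, [15, 16, 98], 205), (17, [19, 29, 98], 208), (18, [10, 17, 90], 210), (19, [110, 47, 65], 225), (20, [112, 40, 70], 226), (21, [110, 35, 65], 226), (22, [110, 11, 68], 225), (23, [129, 25, 71], 226), (24, [90, 25, 72], 227), (25, [105, 7, 70], 226)]
318 [(8, [107, 156, 173], 198), (9, [106, 161, 176], 0), (10, [108, 154, 177], 198), (11, [106, 164, 177], 199), (12, [107, 142, 151], 198), (13, [106, 159, 133], 199), (14, [107, 131, 113], 200), (15, [108, 84, 70], 200), (16, [104, 63, 69], 201), (17, [106, 77, 73], 203), (18, [106, 74, 72], 205), (19, [107, 72, 71], 208), (20, [90, 12, 64], 225), (21, [100, 12, 62], 226), (22, [110, 23, 67], 227), (23, [114, 19, 67], 227), (24, [120, 4, 62], 228), (25, [107, 24, 73], 226)]
nose rel tool [[ 91.8 -20.3]
 [ 91.5  -0.1]
 [ 91.8  20.2]]
60 [205, 206, 207, 208, 209, 210, 211, 212] [355, 356, 369, 370, 371, 372, 373, 374]
90 [207, 208, 209, 210, 211, 212, 213, 347] [347, 348, 349, 350, 351, 352, 353, 354]
130 [209, 210, 211, 212, 213, 214, 215, 216] [344, 345, 346, 347, 348, 349, 350, 351]
rails rel tool [[157.1 -52.6]
 [-46.5 -57.9]
 [138.6  53.9]
 [-46.4  53.4]]
```

>>> carry_out:
  series:
    - [0.01, -0.0005, 0, 0, 0.4]
    - [0.025, -0.0005, 0.005, 0, 0.4]
    - [0.04, -0.0005, 0.015, 0, 0.4]
    - [0.048, -0.0005, 0.025, 0, 0.4]
    - [0.05, -0.0005, 0.035, 0, 0.4]
    - [0.05, -0.0005, 0.043, 0, 0.4]
    - [0.05, -0.0005, 0.048, 0, 0.4]
    - [0.05, -0.0005, 0.051, 0, 0.4]
    - [0.05, -0.0005, 0.053, 0, 0.4]
    - [0.05, -0.0005, 0.053, 0, 0.4]

```text
t: 18.68
eef_pos: [523.6, 38.1, 237.8]
tcp_rot: [3.141, 0.0, 1.492]
ft_force: [0.9, -0.4, -1.7]
opening: 0.482
grip_force: 30.0
```

```bash
python3 feel.py
```

```text
t 18.675 pos [523.61  38.13 237.76] yaw 85.51 f [ 0.89 -0.42 -1.69] mom [-0.015 -0.106  0.016] grip 29.993090629577637 0.4824871433278408
radius 131.6 theta tool 129.6263689715464 f radial -0.33, f back 0.92
```

>>> carry_out:
  series:
    - [0, 0, 0.001, 0, 0.4]
    - [0, 0, 0.002, 0, 0.4]
    - [0, 0, 0.003, 0, 0.4]
    - [0, 0, 0.003, 0, 0.4]

```text
t: 19.18
eef_pos: [523.6, 38.2, 234.6]
tcp_rot: [-3.141, 0.0, 1.493]
ft_force: [-0.2, 0.4, -1.7]
opening: 0.481
grip_force: 30.0
```

>>> carry_out:
  series:
    - [0, 0, 0.0005, 0, 0.4]
    - [0, 0, 0.001, 0, 0.4]
    - [0, 0, 0.001, 0, 0.4]

```text
t: 19.55
eef_pos: [523.6, 38.2, 233.7]
tcp_rot: [-3.142, 0.0, 1.493]
ft_force: [-0.0, -0.7, -1.6]
opening: 0.48
grip_force: 30.0
```

```bash
python3 - <<'E'
from h import *
st=env.state(); e=st["eef_pos"]; yaw=st["tcp_rot"][2]; print(st["t"],e,st["ft_force"])
p,d=env.read_camera("wrist"); K,T=pose("wrist",st); np.savez("w5.npz",p=p,d=d)
p2=cv2.resize(p[:,:,::-1],(800,600))
cv2.imwrite("pics/w5.png",p2)
E
```

```text
19.55 [523.59812602  38.2302151  233.68316126] [-0.001813   -0.66680149 -1.58374141]
```

View pics/w5.png

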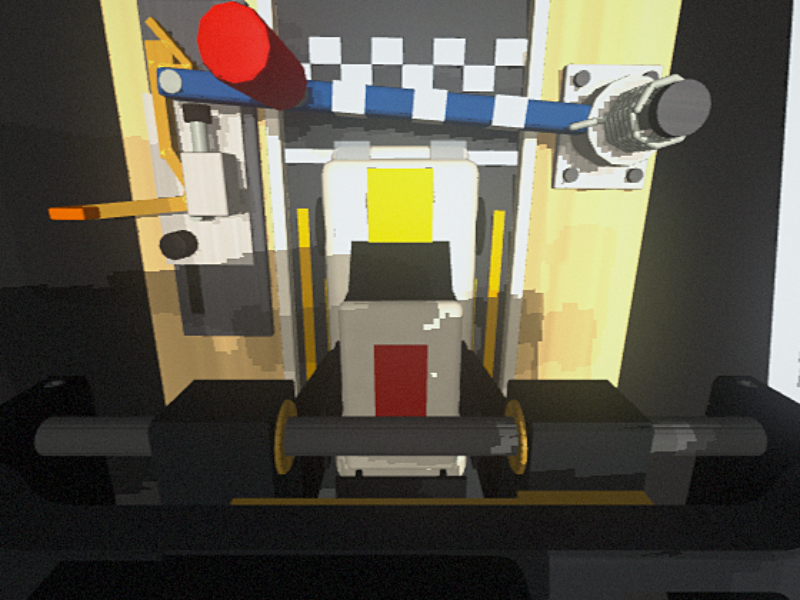

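The arm lies across just ahead of the nose: its rear top edge is at (400,116) and the nose edge at (400,147). The paddle at (70,213) is untouched and the car is straight between the rails. Now I work out the gap.

```bash
python3 - <<'E'
from h import *
st=env.state(); e=st["eef_pos"]; yaw=st["tcp_rot"][2]; K,T=pose("wrist",st); p=np.load("w5.npz")["p"]
M=np.array([[np.cos(yaw),np.sin(yaw)],[np.sin(yaw),-np.cos(yaw)]])
rel=lambda uv,z:((plane(K,T,np.array(uv)*.7,z)[:,:2]-e[:2])@M.T).round(1)
print("arm rear edge",rel([[370,112],[400,116],[430,120]],42),"nose",rel([[400,147]],31))
print("rails",rel([[283,200],[521,200]],20))
v=[p[r,280].tolist() for r in range(74,106)]; print([(r+74,x) for r,x in enumerate(v)])
print(st["ft_force"])
E
```

```text
arm rear edge [[102.8 -10.9]
 [101.4   0.3]
 [100.   11.5]] nose [[91.2  0.3]]
rails [[ 69.8 -51.6]
 [ 69.8  53.9]]
[(74, [68, 110, 159]), (75, [69, 110, 163]), (76, [72, 110, 163]), (77, [75, 115, 168]), (78, [69, 101, 145]), (79, [63, 70, 82]), (80, [70, 93, 126]), (81, [63, 71, 86]), (82, [58, 67, 69]), (83, [65, 69, 77]), (84, [63, 70, 64]), (85, [74, 73, 74]), (86, [70, 70, 68]), (87, [74, 78, 73]), (88, [69, 71, 71]), (89, [65, 69, 65]), (90, [72, 71, 70]), (91, [70, 73, 70]), (92, [66, 67, 61]), (93, [116, 118, 111]), (94, [112, 117, 107]), (95, [110, 112, 107]), (96, [107, 111, 102]), (97, [107, 107, 105]), (98, [107, 109, 105]), (99, [110, 111, 105]), (100, [104, 106, 103]), (101, [102, 107, 100]), (102, [182, 174, 149]), (103, [238, 229, 202]), (104, [233, 240, 222]), (105, [234, 238, 228])]
[ 0.39242757 -0.27423243 -1.48646671]
```

>>> carry_out:
  series:
    - [0, 0, 0.0003, 0, 0.4]
    - [0, 0, 0.0006, 0, 0.4]
    - [0, 0, 0.0006, 0, 0.4]

```text
t: 19.98
eef_pos: [523.6, 38.2, 233.1]
tcp_rot: [-3.142, 0.0, 1.493]
ft_force: [1.0, 0.1, -1.3]
opening: 0.484
grip_force: 30.0
```

>>> carry_out:
  series:
    - [0, 0, 0.0002, 0, 0.4]
    - [0, 0, 0.0004, 0, 0.4]
    - [0, 0, 0.0004, 0, 0.4]

```text
t: 20.35
eef_pos: [523.6, 38.2, 233.0]
tcp_rot: [3.141, 0.0, 1.493]
ft_force: [-1.6, -0.1, 5.3]
opening: 0.481
grip_force: 30.0
```

>>> carry_out:
  series:
    - [0, 0, 0.0002, 0, 0.4]
    - [0, 0, 0.0004, 0, 0.4]
    - [0, 0, 0.0004, 0, 0.4]

```text
t: 20.72
eef_pos: [523.5, 38.2, 233.0]
tcp_rot: [3.141, 0.0, 1.493]
ft_force: [-2.0, -0.4, 10.6]
opening: 0.485
grip_force: 30.0
```

The wheels are on the floor. I relieve the press, open and lift clear.

>>> carry_out:
  series:
    - [0, 0, -0.0007, 0, 0.4]
    - [0, 0, -0.0007, 0, 0.47]
    - [0, 0, -0.0007, 0, 0.55]
    - [0, 0, -0.0007, 0, 0.65]
    - [0, 0, -0.0007, 0, 0.75]
    - [0, 0, -0.0007, 0, 0.75]
    - [0, 0, -0.01, 0, 0.75]
    - [0, 0, -0.03, 0, 0.75]
    - [0, 0, -0.06, 0, 0.75]
    - [0, 0, -0.1, 0, 0.75]
    - [0, 0, -0.12, 0, 0.75]
    - [0, 0, -0.12, 0, 0.75]
    - [0, 0, -0.12, 0, 0.75]

```text
t: 22.35
eef_pos: [523.3, 38.2, 351.7]
tcp_rot: [-3.141, 0.0, 1.493]
ft_force: [-0.9, 0.1, -0.8]
opening: 0.749
grip_force: 0.0
```

```bash
python3 - <<'E'
from h import *
st=env.state(); e=st["eef_pos"]; yaw=st["tcp_rot"][2]; K,T=pose("wrist",st); print(st["t"],e,st["ft_force"],st["opening"])
p,d=env.read_camera("wrist"); cv2.imwrite("pics/w6.png",cv2.resize(p[:,:,::-1],(800,600)))
for nm,lo,hi,z in(("red",(0,150,80),(8,255,255),66),("yel",(22,150,130),(34,255,255),40)):
    for c,a,m in mask(p,lo,hi,250):
        ys,xs=np.nonzero(m); dd=d[m]; w=np.c_[(xs-K[0,2])/K[0,0]*dd,-(ys-K[1,2])/K[1,1]*dd,-dd]@T[:3,:3].T+T[:3,3]
        print(nm,c,a,np.median(w,0).round(1))
E
```

```text
22.35 [523.33837759  38.24788133 351.73222115] [-0.91730674  0.07638794 -0.84497661] 0.7489475488915259
red [226.3  79.9] 479 [493.6 150.6 101.8]
red [280.6 213.3] 812 [523.7  37.8  66.4]
yel [280.5 136. ] 813 [529.2 106.6  40.4]
```

View pics/w6.png

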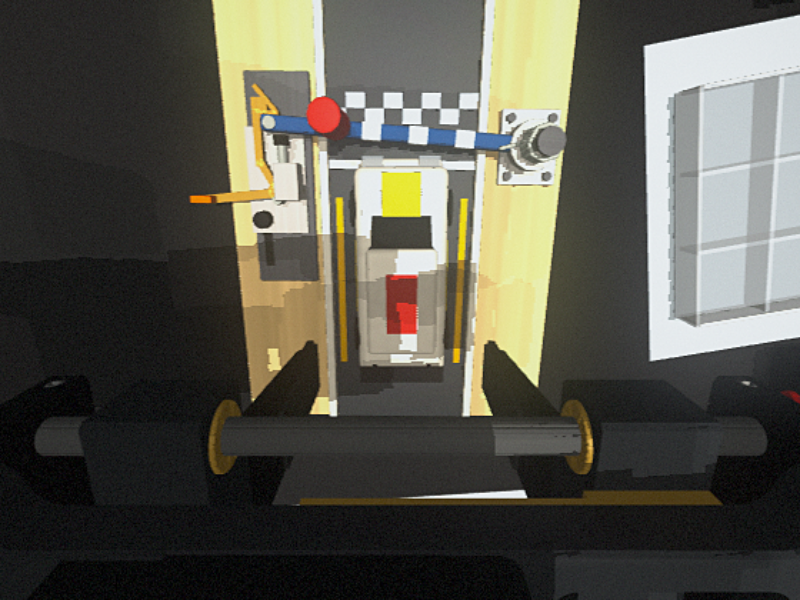

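The picture shows the car on the lane floor (roof at 66 mm), straight between the rails. Its nose, at (400,160), is just behind the set arm, and the gripper is clear. Handing in.

```bash
python3 -c "
from cell import env
print(env.job_done())"
```

```text
the job is handed in; nothing more can be done
None
```

I set the gate arm on its catch, stood the white car straight in the lane with its nose about 10 mm behind the arm, and handed the job in at about 22 s of the 64 s; no verdict came back.

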